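Load a rotary switch stack into the pad-printing nest

TASK

Load the printing nest with one rotary switch: push the square housing down past the sprung jaw until it sits fully home on the nest floor, then lay the square spacer frame on it and the round dial centred on top with its black marker bar facing up. Each part must end up flat, square between the four corner posts and fully down on the one below, and let go. Do not disturb the breakers, tape roll, steel collar, ink jar or screwdriver on the bench.

Things in the scene. Friction and masses are not known exactly. Their poses are not given: they have to be found in the camera images.
- nest: the nest's fixed base plate, 176 x 125 x 8 mm, under a pocket block with four corner posts. The block is clamped anywhere up to 10 mm either way along nest x from the origin; where is NOT measured: find it by touch (or sight). It is centred in y. Origin: bench height, centre of the block's range; z up; x towards the sprung jaw.
- nest_mid (a point): centre of the block's range at pocket floor height, 12 mm over the bench; axes as the nest. Pocket: 66.5 mm square inside, posts rise 62 mm above its floor, 2 mm a side lead-in over their top 4 mm. The posts cover the corners from |y| = 22 mm (x faces, posts 9 mm thick) and |x| = 27 mm (y faces); between them the y sides are open to the floor: fingers closing along nest y fit.
- jaw (a joint): sprung jaw, middle of the pocket's +x side, 34 mm wide; metres pushed outward, 0 (at rest, face 24 mm from the pocket centre) to 0.014. Face upright 14 mm, then leaning back 10 mm up to its top 28 mm above the floor. Spring 2 to 4 N. The housing catches on the slope 24 mm above the floor; it needs 8 to 20 N down to pass (joint then 0.007), and is held against the -x posts.
- housing: switch housing, grey plastic block 64 x 64 x 36 mm with black terminals on two sides and four screws on its flat top; about 0.22 kg. Origin: centre of the underside, z up; starts upright on the bench. Any quarter turn fits.
- spacer: spacer, grey plastic square frame 64 x 64 x 16 mm with a 32 mm square opening; about 0.07 kg. Origin: centre of the underside, z up; lies flat on the bench. Any quarter turn fits; both faces are alike.
- dial: dial, solid grey plastic round disc, 64 mm across, 16 mm thick, black marker bar on its top face; about 0.06 kg. Origin: centre of the underside, z out of the marker face. Starts on the sloped rest, tilted 25 degrees with its face leaning to the rest's -x side.
- rest: aluminium sloped rest fixed to the bench. Origin: bench height under the slope's centre; z up. The slope rises at 25 degrees towards its +x, 34 mm wide in y (the dial overhangs by 15 mm on both y sides, where fingers can pass), with a lip 8 mm high below the dial; its foot is 120 x 70 x 6 mm
- rest_slope (a point): centre of the slope's surface, 62 mm above the bench, where the underside of the dial lies centred
- breaker1: bystander: white breaker 85 x 36 x 66 mm; origin under its centre
- breaker2: bystander: as breaker1
- breaker3: bystander: as breaker1
- tape: bystander: tape roll, 100 mm across, 48 mm high, lying flat; origin under its centre
- collar: bystander: steel collar (ring), 80 mm across, 18 mm high, hole 56 mm; origin under its centre
- inkjar: bystander: jar with black cap, 64 mm across, 85 mm high; origin under its centre
- driver: bystander: screwdriver with green handle, 190 mm long, lying along its x; origin under its centre
Not all that is in view belongs to the job. Leave any pink or purple look-alike of the dial alone.

How it is judged:
By the outcome, as a careful person would: the job done as asked, in the order asked, and still so for the second after the job is handed in, with the robot touching nothing.
It also fails if it takes over 72 s, if anything falls off the work surface, if the arm or the gripper's body presses on something with over 40 N, if the wrist force passes 120 N, or if a joint passes its speed limit or range.

ROBOT

A 6-joint arm with a two-finger parallel gripper is mounted at the origin on the work surface. World frame = base frame: x ahead of the robot, y to its left, z up, the work surface at z = 0. Lengths are in m, angles in degrees, forces in N, time in s.
With the tool pointing down it reaches from about 0.4 to 0.825 m from the base axis. Payload 7 kg.
Tool frame: the origin (TCP) lies on the centre line of the jaws, within the pads' length; the fingertips stand 19 mm ahead of it and the grasp point (between the pads) is the TCP (r.tips_ahead is the distance from the TCP to the fingertips, in m); z points along the fingers, y is the line along which they close (so a half turn about z gives the same grasp; the last joint's range is limited). The gripper opens to 88 mm and grips with 3 to 60 N. Pads are 19 mm wide; open, the fingers measure 130 mm over their backs; the gripper's body (78 mm by 193 mm) begins 47 mm behind the grasp point.
Start: joints at [16.507, 20.546, 0.682, 0, -70.136, -16.507], TCP at [0.675, -0, 0.246] pointing down, gripper open.
Joint ranges: [-176.03, 176.03], [-82.01, 121.73], [-58.28, 71.71], [-173.87, 95.51], [-174.79, -0.11], [-173.66, 173.66]. Speed limits (degrees/s): [136.94, 136.94, 172.46, 180, 180, 180].

INTERFACE

Orientations are given as [roll, pitch, yaw] about the fixed x, y, z axes, in that order (R = Rz(yaw) Ry(pitch) Rx(roll)).
In Python, from plant import r, viewer, close_job gives the robot as it stands. The module is installed in compiled form; this text tells all that it offers.
- The arm moves only by the tool arm_command, never from a script. Its arguments are lists of equal length, an entry for each row: "travel": the shift along the world's x, y, z scaled (see below), a list of three; "delta_rot": the turn, a rotation vector about the world's x, y, z scaled (see below), a list of three. In form: {"travel": [[dx, dy, dz], ...], "delta_rot": [[rx, ry, rz], ...]}. A call has 1 to 20 rows; each row is the pose to reach, as a shift and turn from the pose commanded when the call began; what a row does not reach only later rows make up. The controller multiplies each number of a shift by 0.5 m and each number of a turn by 90 degrees. A row lasts 1/8 s, in which the tool goes at most 62.5 mm and 10.7 degrees, less where a joint would pass 70% of its speed; a pose out of reach is approached as far as the arm can. A call with a number of a shift or a turn outside -1 to 1 is refused whole. A call with a gripper value outside its range is refused whole. "grip" is the opening, from 0 (shut) to 1 (fully open), set as the call begins (left out, the last holds). The fingers move at their own pace and stop on an object; "newtons" is the grip in N (left out, the last holds). Time passes only in rows, so rows that repeat a pose let the fingers close. It gives the time, the measured TCP pose, the force, the opening and the grip force at its end, in the units of the state.
- r.get_state(): the state, without advancing time (a new reading comes with each control period).
- viewer.capture(name): name is "scene" or "side" or "wrist"; returns a dict with "img" (384x512x3 uint8, red, green, blue), "camera_matrix" (3x3 intrinsics, pixels), "distortion" ([k1, k2, p1, p2, k3] as OpenCV has them; the pictures are not rectified), "R" (3x3) and "t" (3): a world point X has camera coordinates R X + t; the wrist camera has in their place "mount" (4x4, takes a point from camera to tool coordinates, whose origin is the TCP and whose axes are the flange's). Camera axes: x right, y down, z forward; pixel columns grow to the right and rows downward; lengths in m; the calibration is good to about 2 mm. A picture is of the moment at which its call begins: read the wrist's pose just before it. There is no depth.
- close_job(): hands the job in; it is judged then, once.
The state is a dict: "time_s": time; "joints": joint angles; "qd": joint speeds; "joint_torque": joint torques, N m; "tcp_pos": TCP position; "eef_rot": TCP orientation; "contact_force": force on the tool from outside, world axes, zero at the start; "moment": the same for the moment, N m; "gripper_width": finger opening in m; "gripper_force": force on a finger pad.
Only numpy, scipy, OpenCV 4.12 (cv2) and the standard library are available. Lean on these libraries where they do the work, as an engineer would, in place of code of your own. Each camera call takes 0.05 s, during which the arm holds its last target. There are 200 camera calls.

## Working session

There is one attempt and no reset: what is moved stays moved. The work goes in short steps, Python scripts to look and compute and a tool call to move; the robot and the scene stay as the last step left them, time stands still between calls to the robot, and variables do not carry over. Pictures are saved under pics/ and viewed, at most 10 in all, crops included, and the job is handed in when it is done.

Besides the shell and the picture viewer there is one more tool, called after "Emit:" as name(argument=value, ...) on one line, values as JSON. arm_command: Moves the arm, as the interface text tells. Shifts and turns lie within -1 to 1; 1 stands for 0.5 m of shift or 90 degrees of turn. Its arguments: {"type":"object","properties":{"travel":{"type":"array"},"delta_rot":{"type":"array"},"grip":{"type":"number"},"newtons":{"type":"number"}},"required":["travel","delta_rot"]}

```bash
mkdir -p pics; cat > h.py <<'E'
import numpy as np, cv2
from scipy.spatial.transform import Rotation as Ro
from plant import r, viewer, close_job
def cap(n):
    s=r.get_state(); c=viewer.capture(n); K=np.array(c["camera_matrix"]);D=np.array(c["distortion"])
    if n=="wrist":
        T=np.eye(4);T[:3,:3]=Ro.from_euler('xyz',s["eef_rot"],degrees=True).as_matrix();T[:3,3]=s["tcp_pos"]
        M=T@np.array(c["mount"]); Rc=M[:3,:3].T; t=-Rc@M[:3,3]
    else: Rc=np.array(c["R"]);t=np.array(c["t"])
    return dict(img=c["img"],K=K,D=D,R=Rc,t=t)
def ray(c,uv,z):
    p=cv2.undistortPoints(np.array(uv,float).reshape(-1,1,2),c["K"],c["D"]).reshape(-1,2)
    d=np.c_[p,np.ones(len(p))]@c["R"]; o=-c["R"].T@c["t"]
    return o+d*((z-o[2])/d[:,2])[:,None]
def proj(c,X):
    return cv2.projectPoints(np.array(X,float).reshape(-1,3),cv2.Rodrigues(c["R"])[0],c["t"],c["K"],c["D"])[0].reshape(-1,2)
def tri(c1,u1,c2,u2):
    P=[];x=[]
    for c,u in((c1,u1),(c2,u2)):
        P.append(np.c_[c["R"],c["t"]]);x.append(cv2.undistortPoints(np.array(u,float).reshape(-1,1,2),c["K"],c["D"]).reshape(-1,2).T)
    X=cv2.triangulatePoints(P[0],P[1],x[0],x[1]);return (X[:3]/X[3]).T
def save(c,n,box=None,f=1):
    im=c["img"][...,::-1]
    if box: im=im[box[1]:box[3],box[0]:box[2]]
    cv2.imwrite(f"pics/{n}.png",cv2.resize(im,None,fx=f,fy=f,interpolation=cv2.INTER_CUBIC))
E
python3 - <<'E'
from h import *
import pickle
C={n:cap(n) for n in("scene","side","wrist")}
pickle.dump(C,open("c0.pkl","wb"))
for n in C: print(n,-C[n]["R"].T@C[n]["t"],C[n]["R"][2])
save(C["scene"],"scene0",f=1.5);save(C["side"],"side0",f=1.5)
print(r.get_state())
E
```

```text
scene [1.26796828 0.23654101 1.24903505] [-0.49624111 -0.14600576 -0.85581954]
side [ 0.3689627  -0.66655685  0.73808659] [ 0.20403138  0.70270551 -0.68159824]
wrist [ 0.67567115 -0.07847615  0.38371605] [-0.00152497  0.28907991 -0.95730375]
{'time_s': 0.15, 'joints': array([ 1.65050478e+01,  2.05829824e+01,  6.47171047e-01, -1.22520083e-02,
       -7.01345343e+01, -1.65051863e+01]), 'qd': array([ 0.03537745, -0.10684791,  0.14078309, -0.0110013 , -0.09513417,
       -0.07573621]), 'joint_torque': array([ 1.39394037e-04, -5.83274567e+01,  2.93289685e+01,  7.00122759e+00,
        8.75052094e-03, -9.76538854e-05]), 'tcp_pos': array([ 6.74680311e-01, -5.34372471e-05,  2.44844593e-01]), 'eef_rot': array([ 1.79929280e+02, -8.94225730e-03, -9.00043034e+01]), 'contact_force': array([-0.19764982,  0.55793241,  0.14748472]), 'moment': array([ 0.0247836 ,  0.01052064, -0.01322047]), 'gripper_force': 0.0, 'gripper_width': 0.08778778355337914}
```

View pics/scene0.png

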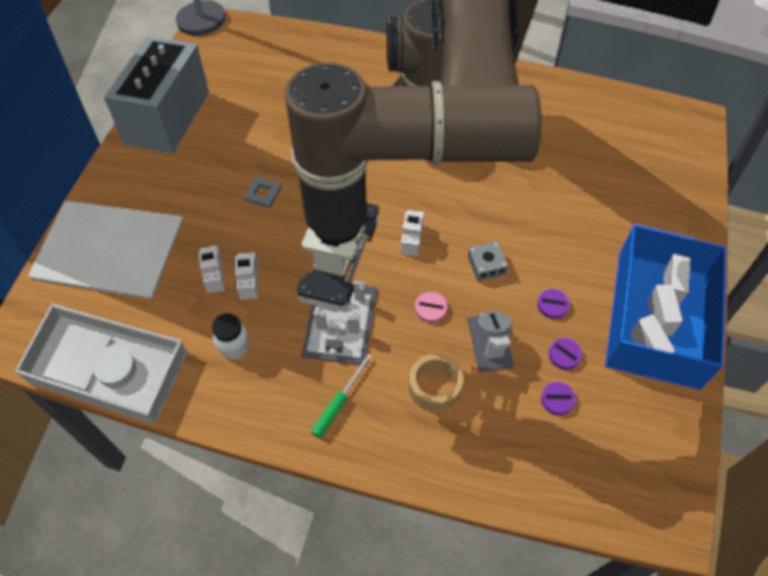

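View pics/side0.png

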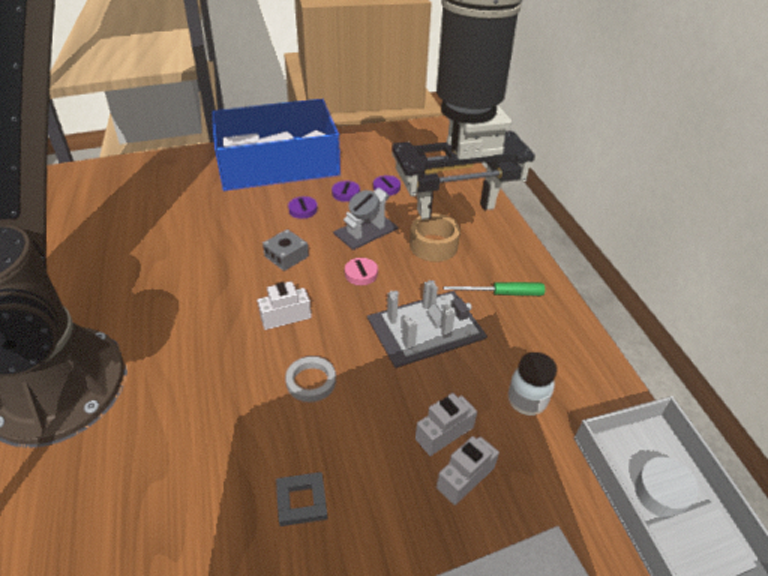

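The scene view (768x576) shows the housing at (488,260), the spacer at (262,192), the nest at (340,322), the rest with the grey dial at (494,322). Dial candidates are grey (494,322), pink (431,306) and purple (553,303), (565,352), (558,398). Only the grey one sits tilted on the sloped rest, so that is the one meant.

```bash
python3 - <<'E'
from h import *
import pickle
np.set_printoptions(precision=4,suppress=True)
C=pickle.load(open("c0.pkl","rb"));s,d=C["scene"],C["side"]
f=lambda u:np.array(u,float)/1.5-0.17
print("tri: housing top/dial/spacer/", tri(s,f([[488,256],[495,322],[262,192]]),d,f([[286,243],[364,206],[302,498]])))
print("sp ray s",ray(s,f([262,192]),.008),"d",ray(d,f([[302,498]]),.008))
# spacer corners outer top in side (view px) guess, baseplate corners
print("plate side",ray(d,f([[368,321],[398,363],[486,330],[457,295]]),.008))
print("plate scene",ray(s,f([[304,357],[362,360],[378,289],[321,283]]),.008))
print("rest foot",ray(s,f([[480,370],[512,366],[468,318]]),.006), ray(d,f([[333,232],[357,248],[399,228]]),.006))
print("driver tip/end,tape,jar,collar,brk",ray(s,f([[370,357],[316,433],[436,380],[230,345],[318,380],[412,240]]),.01))
c=np.vstack([s["img"][130:270,180:370]])
save(s,"crop1",(190,130,390,280),4)
E
```

```text
tri: housing top/dial/spacer/ [[ 0.4241  0.2274  0.0347]
 [ 0.5918  0.2693  0.0668]
 [ 0.3689 -0.2934  0.0071]]
sp ray s [[ 0.3694 -0.2929  0.008 ]] d [[ 0.3691 -0.294   0.008 ]]
plate side [[ 0.5368  0.0059  0.008 ]
 [ 0.5615 -0.0986  0.008 ]
 [ 0.7314 -0.066   0.008 ]
 [ 0.713   0.0297  0.008 ]]
plate scene [[ 0.731  -0.0689  0.008 ]
 [ 0.7065  0.0409  0.008 ]
 [ 0.5443  0.0271  0.008 ]
 [ 0.562  -0.0895  0.008 ]]
rest foot [[0.6653 0.2647 0.006 ]
 [0.6407 0.3231 0.006 ]
 [0.5599 0.2182 0.006 ]] [[0.5283 0.2746 0.006 ]
 [0.565  0.2108 0.006 ]
 [0.6666 0.2547 0.006 ]]
driver tip/end,tape,jar,collar,brk [[ 0.6971  0.0542  0.01  ]
 [ 0.8725  0.002   0.01  ]
 [ 0.71    0.1881  0.01  ]
 [ 0.7475 -0.2173  0.01  ]
 [ 0.7705 -0.0273  0.01  ]
 [ 0.4088  0.0638  0.01  ]]
```

View pics/crop1.png

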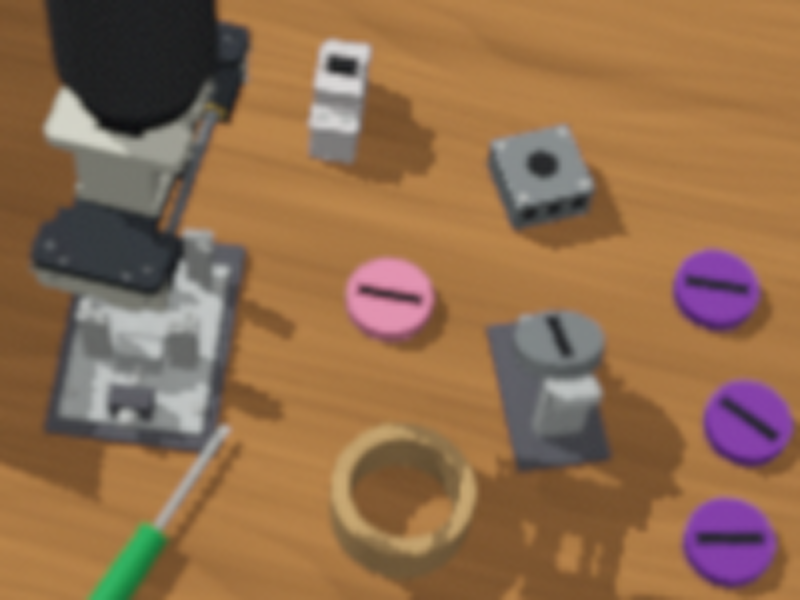

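The crop confirms it: the grey disc with the black bar, at (560,340), lies tilted on the aluminium rest, and the pink and purple ones lie flat on the bench. Next I hover over the housing to measure it with the wrist camera.

Emit:
arm_command(travel=[[-0.5,0.45,0.06],[-0.5,0.45,0.06],[-0.5,0.45,0.06],[-0.5,0.45,0.06],[-0.5,0.45,0.06],[-0.5,0.45,0.06],[-0.5,0.45,0.06],[-0.5,0.45,0.06],[-0.5,0.45,0.06]], delta_rot=[[0,0,0],[0,0,0],[0,0,0],[0,0,0],[0,0,0],[0,0,0],[0,0,0],[0,0,0],[0,0,0]])

```text
time_s: 1.27
tcp_pos: [0.4254, 0.2244, 0.2752]
eef_rot: [180.0, -0.0, -90.1]
contact_force: [0.5, 0.5, -0.6]
gripper_width: 0.0876
gripper_force: 0.0
```

```bash
python3 - <<'E'
from h import *
import pickle
C={n:cap(n) for n in("scene","side","wrist")}
pickle.dump(C,open("c1.pkl","wb"))
w=C["wrist"]["img"]; s=C["scene"]["img"][150:270,180:380]; d=C["side"]["img"][170:260,230:340]
can=np.zeros((600,800,3),np.uint8)
can[:300,:400]=cv2.resize(w,(400,300)); can[:300,400:]=cv2.resize(s,(400,300)); can[300:,:]=np.hstack([cv2.resize(d,(400,300)),cv2.resize(C["scene"]["img"][180:250,195:260],(400,300))])
cv2.imwrite("pics/m1.png",can[...,::-1]);print(r.get_state()["tcp_pos"])
E
```

```text
[0.42538593 0.22441949 0.27522484]
```

View pics/m1.png

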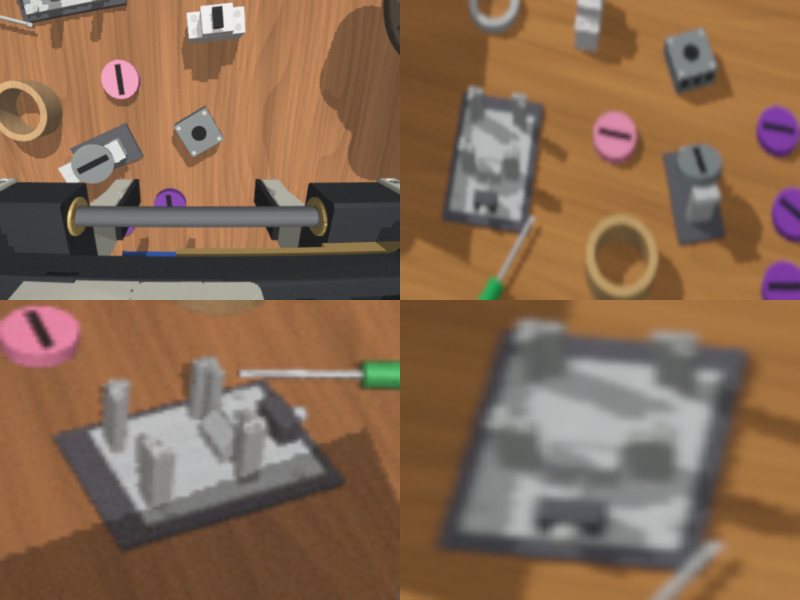

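The wrist tile shows the housing's top at about (253,169) in full pixels. The nest's posts and jaw (dark block, +x end) are unobstructed in the scene and side views. Next I measure the housing with a mask.

```bash
cat >> h.py <<'E'
def rect(c,m,uv,z):
    """min-area rectangle (world, plane z) of mask component at uv"""
    n,l,st,ce=cv2.connectedComponentsWithStats(m.astype(np.uint8))
    k=l[int(uv[1]),int(uv[0])]
    cs,_=cv2.findContours((l==k).astype(np.uint8),cv2.RETR_EXTERNAL,cv2.CHAIN_APPROX_NONE)
    ct=max(cs,key=cv2.contourArea); P=ray(c,ct.reshape(-1,2),z)[:,:2]*1000
    return cv2.minAreaRect(P.astype(np.float32)), st[k], P
E
python3 - <<'E'
from h import *
import pickle
c=pickle.load(open("c1.pkl","rb"))["wrist"]; im=c["img"]
hsv=cv2.cvtColor(im,cv2.COLOR_RGB2HSV)
print(im[169,253],hsv[150:190:4,253].tolist(),hsv[169,215:300:6].tolist())
m=(hsv[...,1]<60)
m=cv2.morphologyEx(m.astype(np.uint8),cv2.MORPH_OPEN,np.ones((3,3)))
q,st,P=rect(c,m,(240,160),.036);print(q,st)
# nest plate in side/scene
E
```

```text
[48 49 48] [[90, 7, 149], [83, 7, 149], [75, 7, 150], [75, 10, 49], [120, 5, 47], [0, 0, 49], [100, 16, 48], [0, 0, 44], [72, 9, 148], [80, 5, 145]] [[13, 132, 197], [13, 130, 171], [80, 5, 144], [90, 5, 148], [75, 7, 149], [90, 10, 98], [90, 6, 44], [110, 16, 48], [100, 13, 59], [83, 7, 147], [83, 7, 146], [60, 6, 130], [13, 131, 183], [13, 132, 178], [13, 133, 188]]
((423.68450927734375, 225.1804962158203), (64.17053985595703, 66.20172882080078), 30.651214599609375) [ 223  137   63   64 2373]
```

Housing: (0.4237, 0.2252), measured 64x66 mm against the real 64, yaw 30.7. The terminals face along ±30°, so I grip the plain sides, turning the tool by -59.3°.

Emit:
arm_command(travel=[[-0.0034,0.0016,-0.05],[-0.0034,0.0016,-0.1],[-0.0034,0.0016,-0.15],[-0.0034,0.0016,-0.2],[-0.0034,0.0016,-0.25],[-0.0034,0.0016,-0.3],[-0.0034,0.0016,-0.36],[-0.0034,0.0016,-0.42],[-0.0034,0.0016,-0.47],[-0.0034,0.0016,-0.498],[-0.0034,0.0016,-0.498],[-0.0034,0.0016,-0.498]], delta_rot=[[0,0,-0.11],[0,0,-0.22],[0,0,-0.33],[0,0,-0.44],[0,0,-0.55],[0,0,-0.659],[0,0,-0.659],[0,0,-0.659],[0,0,-0.659],[0,0,-0.659],[0,0,-0.659],[0,0,-0.659]])

```text
time_s: 2.92
tcp_pos: [0.4238, 0.2262, 0.0273]
eef_rot: [180.0, 0.1, -149.3]
contact_force: [-1.0, -0.3, -0.1]
gripper_width: 0.0877
gripper_force: 0.0
```

Emit:
arm_command(travel=[[0,0,0],[0,0,0],[0,0,0],[0,0,0],[0,0,0],[0,0,0]], delta_rot=[[0,0,0],[0,0,0],[0,0,0],[0,0,0],[0,0,0],[0,0,0]], grip=0, newtons=40)

```text
time_s: 3.68
tcp_pos: [0.4234, 0.2261, 0.027]
eef_rot: [180.0, 0.0, -149.3]
contact_force: [-2.5, -0.5, 6.2]
gripper_width: 0.0636
gripper_force: 40.0
```

```bash
python3 - <<'E'
from h import *
import pickle
np.set_printoptions(precision=4,suppress=True)
C=pickle.load(open("c1.pkl","rb"))
print(r.get_state()["tcp_pos"],r.get_state()["eef_rot"])
for n,uv,uv2 in(("side",None,None),("scene",None,None)):
    c=C[n];im=c["img"];hsv=cv2.cvtColor(im,cv2.COLOR_RGB2HSV)
    m=((hsv[...,1]<70)).astype(np.uint8)
    P=proj(c,[.635,-.03,.008])[0]
    m=cv2.morphologyEx(m,cv2.MORPH_OPEN,np.ones((3,3)))
    k=cv2.connectedComponentsWithStats(m); l=k[1][int(P[1]),int(P[0])]
    print(n,P,l,k[2][l])
    save(dict(img=np.where((k[1]==l)[...,None],im,im//3)),"mask_"+n,(int(P[0])-70,int(P[1])-60,int(P[0])+70,int(P[1])+60),4)
a=cv2.imread("pics/mask_side.png");b=cv2.imread("pics/mask_scene.png")
cv2.imwrite("pics/m2.png",cv2.resize(np.hstack([a,b]),(800,343)))
E
```

```text
[0.4234 0.2261 0.027 ] [ 179.9858    0.0389 -149.3011]
side [284.7113 216.7691] 11 [ 246  187   78   57 2540]
scene [225.1447 213.1153] 28 [ 202  185   49   60 2179]
```

View pics/m2.png

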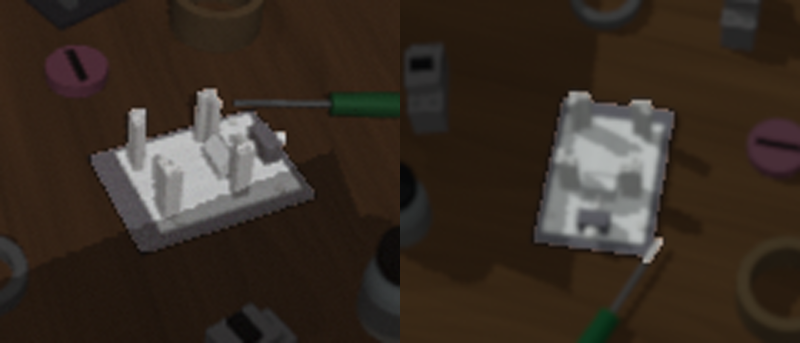

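Gripped (63.6 mm). The nest's outline and jaw are clear in both masks, with the jaw at the +x end. I carry the housing beside the nest and look with the wrist camera.

Emit:
arm_command(travel=[[0,0,0.1],[0,0,0.22],[0.08,-0.08,0.32],[0.16,-0.167,0.426],[0.24,-0.25,0.426],[0.32,-0.333,0.426],[0.4,-0.417,0.426],[0.483,-0.504,0.426],[0.483,-0.504,0.426],[0.483,-0.504,0.426],[0.483,-0.504,0.426]], delta_rot=[[0,0,0],[0,0,0],[0,0,-0.06],[0,0,-0.12],[0,0,-0.18],[0,0,-0.247],[0,0,-0.247],[0,0,-0.247],[0,0,-0.247],[0,0,-0.247],[0,0,-0.247]])

```text
time_s: 5.05
tcp_pos: [0.664, -0.0254, 0.2395]
eef_rot: [180.0, -0.0, -171.5]
contact_force: [-0.6, 0.8, -1.0]
gripper_width: 0.0639
gripper_force: 40.0
```

```bash
python3 - <<'E'
from h import *
import pickle
s=r.get_state();c=cap("wrist");pickle.dump(c,open("c2.pkl","wb"));save(c,"w2",f=1.5)
print(s["tcp_pos"],s["eef_rot"],s["gripper_width"])
E
```

```text
[ 0.66400419 -0.02536924  0.23945341] [ 1.79984087e+02 -2.96763240e-02 -1.71491893e+02] 0.06389654186232359
```

View pics/w2.png

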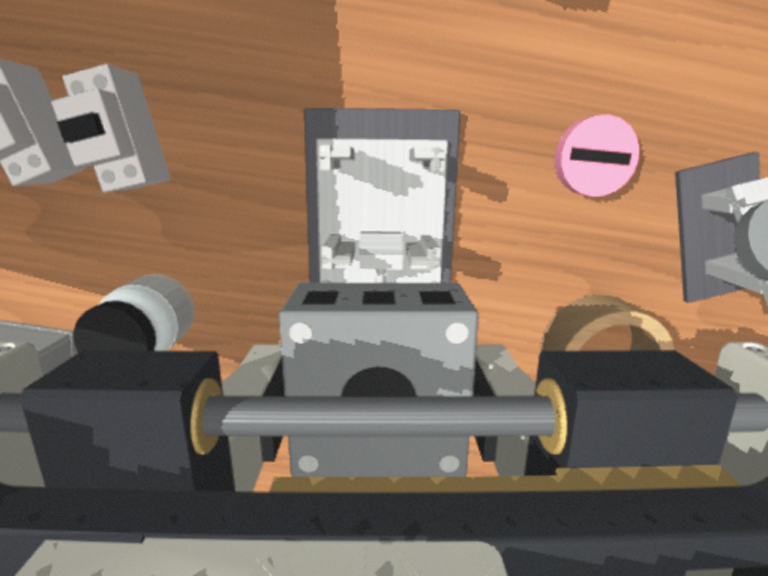

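The nest is well seen: plate top corners at (304,109) and (460,110), -x posts at about (338,155) and (430,155), +x posts at about (335,250) and (425,250), jaw at (380,243). I enlarge it to find the post faces and measure the plate edges in the same script.

```bash
python3 - <<'E'
from h import *
import pickle
np.set_printoptions(precision=4,suppress=True)
c=pickle.load(open("c2.pkl","rb"));im=c["img"];hsv=cv2.cvtColor(im,cv2.COLOR_RGB2HSV)
save(c,"w2c",(198,68,312,194),4.7)
m=(hsv[...,1]<75)
L=[];Rr=[]
for v in range(80,182,4):
    xs=np.where(m[v,195:320])[0]+195
    run=xs; L.append((run[0]-.5,v)); 
    # right edge: plate dark then wood or shadow
    e=260
    while m[v,e]: e+=1
    Rr.append((e-.5,v))
T=[]
for u in range(210,300,5):
    v=100
    while m[v,u]: v-=1
    T.append((u,v+.5))
for n,q in(("L",L),("R",Rr),("T",T)):
    W=ray(c,q,.008)[:,:2]*1000
    vx,vy,x0,y0=cv2.fitLine(W.astype(np.float32),cv2.DIST_HUBER,0,.01,.01).ravel()
    print(n,np.degrees(np.arctan2(vy,vx)),x0,y0, "res",np.abs((W-[x0,y0])@[-vy,vx]).round(1))
E
```

```text
L 7.802017 620.14496 -92.56441 res [0.1 0.2 0.3 0.5 0.6 0.4 0.3 0.1 0.  0.2 0.3 0.5 0.6 0.4 0.3 0.1 0.1 0.2
 0.4 0.6 0.5 0.4 0.2 0.  0.2 0.3]
R 7.76287 599.33374 29.563322 res [0.4 0.5 0.3 0.  0.3 0.6 0.4 0.1 0.2 0.5 0.5 0.2 0.1 0.4 0.7 0.3 0.  0.3
 0.7 0.3 0.  0.3 0.7 0.4 0.1 0.3]
T -82.36478 548.1595 -45.855743 res [0.1 0.  0.1 0.1 0.2 0.3 0.4 0.7 0.6 0.5 0.4 0.3 0.2 0.1 0.  0.1 0.2 0.3]
```

View pics/w2c.png

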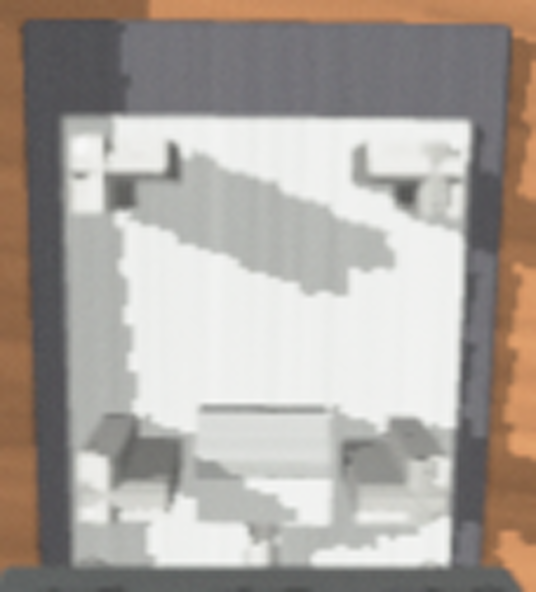

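```bash
python3 - <<'E'
from h import *
import pickle
np.set_printoptions(precision=1,suppress=True)
c=pickle.load(open("c2.pkl","rb"))
a=np.radians(7.75);A=np.array([[np.cos(a),np.sin(a)],[-np.sin(a),np.cos(a)]]);O=np.array([634.6,-28.2])
def q(n,uv,z):
    uv=np.array(uv,float)/4.7+[198,68]-.4
    print(n,(ray(c,uv,z)[:,:2]*1000-O)@A.T)
q("jaw base (24)",[[200,408],[330,408]],.012)
q("jaw top of slope? (34)",[[200,475],[332,478]],.040)
q("-x post inner edge (-33.25)",[[145,177],[385,177]],.070)
q("+x post inner top (33.25)",[[150,478],[385,478]],.070)
q("+x post inner base(33.25)",[[140,418]],.012)
q("post outer top(+42)",[[150,521],[385,521]],.074)
q("-x post outer top(-42)",[[145,138],[385,145]],.074)
q("post y-ends(-22,22) ",[[180,160],[352,160],[180,478],[345,478]],.072)
q("block far edge, y edges",[[65,117],[470,121],[72,560],[452,560]],.012)
E
```

```text
jaw base (24) [[  9.9 -16.6]
 [  9.4  18.3]]
jaw top of slope? (34) [[ 22.4 -15.5]
 [ 22.7  17.7]]
-x post inner edge (-33.25) [[-49.3 -26.3]
 [-50.   25.5]]
+x post inner top (33.25) [[ 17.  -25.8]
 [ 16.3  28.1]]
+x post inner base(33.25) [[ 12.8 -32.8]]
post outer top(+42) [[ 26.2 -25.6]
 [ 25.5  28.1]]
-x post outer top(-42) [[-57.3 -26. ]
 [-56.5  24.9]]
post y-ends(-22,22)  [[-52.9 -18.7]
 [-53.4  18.2]
 [ 16.5 -18.8]
 [ 16.   18.8]]
block far edge, y edges [[-64.1 -51. ]
 [-64.4  51.9]
 [ 52.6 -52.1]
 [ 51.3  53.3]]
```

```bash
python3 - <<'E'
from h import *
import pickle
np.set_printoptions(precision=1,suppress=True)
c=pickle.load(open("c2.pkl","rb"))
a=np.radians(7.75);A=np.array([[np.cos(a),np.sin(a)],[-np.sin(a),np.cos(a)]]);O=np.array([634.6,-28.2])
tcp=np.array([664.0,-25.37])
sc=np.array([[300,333],[457,333],[308,464],[449,464]])/1.5-.17
W=ray(c,sc,.2485)[:,:2]*1000
print("screws rel tcp",(W-tcp)@A.T,((W-tcp)@A.T).mean(0))
e=np.array([[283,311],[476,311],[472,477],[291,477]])/1.5-.17
W=ray(c,e,.2485)[:,:2]*1000
print("top corners",(W-tcp)@A.T,((W-tcp)@A.T).mean(0))
R3=np.eye(2)
def pr(n,x,y,z):
    p=A.T@np.array([x,y])+O; print(n,(proj(c,[p[0]/1e3,p[1]/1e3,z])[0]+.4-[198,68])*4.7)
for b in(-16.5,-14.5):
    pr(f"{b} +x post base",b+33.25,-24,.012);pr("+x post top",b+33.25,-24,.070);pr("jaw base",b+24,0,.012);pr("jaw top",b+34,0,.04);pr("jaw knee",b+24,0,.026);pr("-x inner .07",b-33.25,-24,.07);pr("-x inner .012",b-33.25,-24,.012)
E
```

```text
screws rel tcp [[-24.2 -25.7]
 [-24.9  24.6]
 [ 25.9 -25. ]
 [ 25.3  25.2]] [ 0.5 -0.2]
top corners [[-31.6 -30.7]
 [-32.4  30.1]
 [ 30.9  33.8]
 [ 31.6 -31.3]] [-0.4  0.5]
-16.5 +x post base [172.6 433. ]
+x post top [157.9 477. ]
jaw base [262.  399.9]
jaw top [262.  456.6]
jaw knee [262.2 408.1]
-x inner .07 [155.8 175.1]
-x inner .012 [171.6 176.6]
-14.5 +x post base [172.6 440.3]
+x post top [158.  485.6]
jaw base [261.9 407.3]
jaw top [261.8 464.4]
jaw knee [262.1 415.8]
-x inner .07 [155.9 184.7]
-x inner .012 [171.6 184.7]
```

Posts give the pocket centre consistently (inner gap 66.3 against the given 66.5), and the housing is centred in the gripper. The target is (0.6184, -0.0304) at yaw 7.75.

Emit:
arm_command(travel=[[-0.0913,-0.0101,0],[-0.0913,-0.0101,-0.08],[-0.0913,-0.0101,-0.16],[-0.0913,-0.0101,-0.23],[-0.0913,-0.0101,-0.267],[-0.0913,-0.0101,-0.267],[-0.0913,-0.0101,-0.267]], delta_rot=[[0,0,-0.0085],[0,0,-0.0085],[0,0,-0.0085],[0,0,-0.0085],[0,0,-0.0085],[0,0,-0.0085],[0,0,-0.0085]])

```text
time_s: 5.98
tcp_pos: [0.6197, -0.0305, 0.1075]
eef_rot: [-180.0, 0.1, -172.2]
contact_force: [0.8, 0.4, -1.2]
gripper_width: 0.0639
gripper_force: 40.0
```

```bash
python3 - <<'E'
from h import *
import pickle
np.set_printoptions(precision=4,suppress=True)
st=r.get_state();print(st["tcp_pos"],st["eef_rot"],st["contact_force"],st["moment"])
a=cap("side");b=cap("scene")
p=[proj(c,[.6185,-.03,.06])[0].astype(int) for c in(a,b)]
print(p)
i=[cv2.resize(c["img"][q[1]-45:q[1]+45,q[0]-45:q[0]+45],(400,400),interpolation=cv2.INTER_CUBIC) for c,q in zip((a,b),p)]
cv2.imwrite("pics/m3.png",np.hstack(i)[...,::-1])
E
```

```text
[ 0.6197 -0.0305  0.1075] [-179.9946    0.1081 -172.2316] [ 0.7541  0.3563 -1.234 ] [-0.0666 -0.1322 -0.0054]
[array([279, 203]), array([225, 199])]
```

View pics/m3.png

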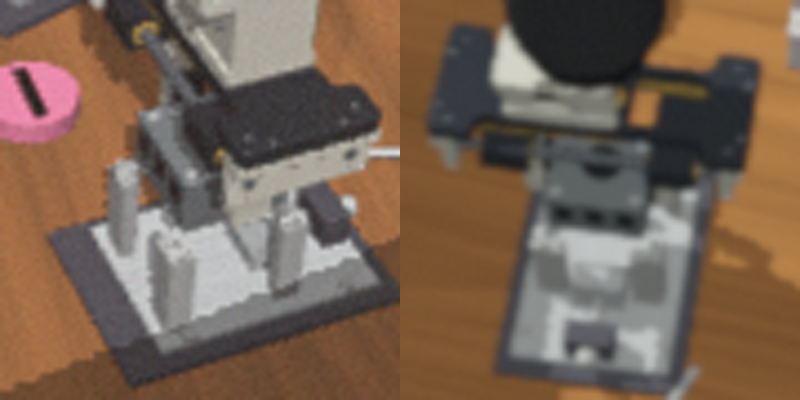

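The housing hangs over the pocket, square with the posts (side tile: posts at (123,205), (172,275), (288,245), block between them). I lower it gently into the lead-in.

Emit:
arm_command(travel=[[-0.0024,0,-0.012],[-0.0024,0,-0.024],[-0.0024,0,-0.037],[-0.0024,0,-0.037],[-0.0024,0,-0.037]], delta_rot=[[0,0,0],[0,0,0],[0,0,0],[0,0,0],[0,0,0]], newtons=50)

```text
time_s: 6.7
tcp_pos: [0.6182, -0.0312, 0.0874]
eef_rot: [-180.0, 0.0, -172.3]
contact_force: [2.7, 0.5, -3.9]
gripper_width: 0.0639
gripper_force: 50.0
```

Emit:
arm_command(travel=[[0.001,0,-0.016],[0.001,0,-0.032],[0.001,0,-0.048],[0.001,0,-0.06],[0.001,0,-0.068],[0.001,0,-0.068]], delta_rot=[[0,0,0],[0,0,0],[0,0,0],[0,0,0],[0,0,0],[0,0,0]])

```text
time_s: 7.45
tcp_pos: [0.6182, -0.0313, 0.0534]
eef_rot: [-180.0, -0.0, -172.3]
contact_force: [-1.5, 0.7, 1.3]
gripper_width: 0.0639
gripper_force: 50.0
```

Emit:
arm_command(travel=[[0,0,-0.01],[0,0,-0.02],[0,0,-0.026],[0,0,-0.03],[0,0,-0.033],[0,0,-0.033]], delta_rot=[[0,0,0],[0,0,0],[0,0,0],[0,0,0],[0,0,0],[0,0,0]])

```text
time_s: 8.2
tcp_pos: [0.6182, -0.0313, 0.0389]
eef_rot: [-180.0, 0.0, -172.3]
contact_force: [-8.9, 1.1, 18.7]
gripper_width: 0.0636
gripper_force: 50.0
```

Emit:
arm_command(travel=[[0,0,0.002],[0,0,0.002],[0,0,0.002],[0,0,0.03],[0,0,0.08],[0,0,0.11],[0,0,0.11]], delta_rot=[[0,0,0],[0,0,0],[0,0,0],[0,0,0],[0,0,0],[0,0,0],[0,0,0]], grip=1)

```text
time_s: 9.07
tcp_pos: [0.6194, -0.0311, 0.0937]
eef_rot: [180.0, 0.2, -172.3]
contact_force: [-0.8, -0.1, 0.3]
gripper_width: 0.0875
gripper_force: 0.0
```

Emit:
arm_command(travel=[[0,0,0],[0,0,0],[0,0,0],[0,0,0],[0,0,-0.02],[0,0,-0.035],[0,0,-0.048],[0,0,-0.053],[0,0,-0.056],[0,0,-0.057],[0,0,-0.058]], delta_rot=[[0,0,0],[0,0,0],[0,0,0],[0,0,0],[0,0,0],[0,0,0],[0,0,0],[0,0,0],[0,0,0],[0,0,0],[0,0,0]], grip=0, newtons=30)

```text
time_s: 10.45
tcp_pos: [0.621, -0.0313, 0.0671]
eef_rot: [-179.9, 0.3, -172.2]
contact_force: [-6.9, 0.8, 29.3]
gripper_width: 0.0003
gripper_force: 15.2
```

The housing is fully home: its top is at z=0.0481 against 0.048 expected, under 29 N. Next, the spacer.

Emit:
arm_command(travel=[[0,0,0.08],[0,0,0.18],[-0.06,-0.06,0.28],[-0.14,-0.15,0.36],[-0.22,-0.23,0.38],[-0.3,-0.31,0.38],[-0.38,-0.39,0.38],[-0.46,-0.47,0.38],[-0.504,-0.524,0.38],[-0.504,-0.524,0.38],[-0.504,-0.524,0.38],[-0.504,-0.524,0.38]], delta_rot=[[0,0,0],[0,0,0],[0,0,0],[0,0,0],[0,0,0],[0,0,0],[0,0,0],[0,0,0],[0,0,0],[0,0,0],[0,0,0],[0,0,0]], grip=1)

```text
time_s: 11.95
tcp_pos: [0.367, -0.2928, 0.2529]
eef_rot: [180.0, -0.0, -172.3]
contact_force: [0.3, 0.1, 0.8]
gripper_width: 0.0876
gripper_force: 0.0
```

```bash
python3 - <<'E'
from h import *
import pickle
np.set_printoptions(precision=4,suppress=True)
st=r.get_state();print(st["tcp_pos"],st["eef_rot"],st["joints"])
c=cap("wrist");pickle.dump(c,open("c3.pkl","wb"))
hsv=cv2.cvtColor(c["img"],cv2.COLOR_RGB2HSV)
m=(hsv[...,1]<70).astype(np.uint8)
m=cv2.morphologyEx(m,cv2.MORPH_OPEN,np.ones((3,3)))
u=proj(c,[.369,-.2935,.016])[0];print(u)
for dx,dy in((24,0),(-24,0),(0,24),(0,-24)):
    v=proj(c,[.369+dx/1e3,-.2935+dy/1e3,.016])[0]
    q,s,P=rect(c,m,v,.016);print(v,m[int(v[1]),int(v[0])],q,s)
# wrist-centre pocket re-check from scene cameras later
E
```

```text
[ 0.367  -0.2928  0.2529] [ 179.9917   -0.0081 -172.25  ] [-14.4733   0.4779 -23.5063  -0.005  -66.0265 -67.7747]
[251.4617 169.6817]
[249.0625 187.1471] 1 ((368.014892578125, -294.3769226074219), (63.777496337890625, 65.61962890625), 85.16344451904297) [ 223  140   57   57 1874]
[253.9466 151.6024] 1 ((368.014892578125, -294.3769226074219), (63.777496337890625, 65.61962890625), 85.16344451904297) [ 223  140   57   57 1874]
[269.5248 172.0847] 1 ((368.014892578125, -294.3769226074219), (63.777496337890625, 65.61962890625), 85.16344451904297) [ 223  140   57   57 1874]
[233.3129 167.2756] 1 ((368.014892578125, -294.3769226074219), (63.777496337890625, 65.61962890625), 85.16344451904297) [ 223  140   57   57 1874]
```

Spacer: (0.3685, -0.2944), 64x65.6 mm, yaw -4.8 (85.2). Its size and height match, so I descend and grip.

Emit:
arm_command(travel=[[0.003,-0.0032,-0.06],[0.003,-0.0032,-0.16],[0.003,-0.0032,-0.26],[0.003,-0.0032,-0.35],[0.003,-0.0032,-0.42],[0.003,-0.0032,-0.45],[0.003,-0.0032,-0.461],[0.003,-0.0032,-0.461],[0.003,-0.0032,-0.461]], delta_rot=[[0,0,-0.07],[0,0,-0.14],[0,0,-0.14],[0,0,-0.14],[0,0,-0.14],[0,0,-0.14],[0,0,-0.14],[0,0,-0.14],[0,0,-0.14]])

```text
time_s: 13.12
tcp_pos: [0.3687, -0.2949, 0.0233]
eef_rot: [-180.0, 0.1, 175.1]
contact_force: [0.2, -0.4, -0.3]
gripper_width: 0.0873
gripper_force: 0.0
```

Emit:
arm_command(travel=[[0,0,0],[0,0,0],[0,0,0],[0,0,0],[0,0,0]], delta_rot=[[0,0,0],[0,0,0],[0,0,0],[0,0,0],[0,0,0]], grip=0, newtons=20)

```text
time_s: 13.75
tcp_pos: [0.368, -0.2949, 0.0228]
eef_rot: [-180.0, 0.0, 175.1]
contact_force: [-1.7, 1.5, 6.3]
gripper_width: 0.0636
gripper_force: 20.0
```

Emit:
arm_command(travel=[[0,0,0.08],[0,0,0.2],[0.06,0.06,0.3],[0.14,0.15,0.354],[0.22,0.23,0.354],[0.3,0.31,0.354],[0.38,0.4,0.354],[0.46,0.48,0.354],[0.501,0.528,0.34],[0.501,0.528,0.27],[0.501,0.528,0.2],[0.501,0.528,0.174],[0.501,0.528,0.174],[0.501,0.528,0.174],[0.501,0.528,0.174]], delta_rot=[[0,0,0],[0,0,0],[0,0,0.07],[0,0,0.1405],[0,0,0.1405],[0,0,0.1405],[0,0,0.1405],[0,0,0.1405],[0,0,0.1405],[0,0,0.1405],[0,0,0.1405],[0,0,0.1405],[0,0,0.1405],[0,0,0.1405],[0,0,0.1405]])

```text
time_s: 15.62
tcp_pos: [0.6192, -0.0308, 0.111]
eef_rot: [180.0, 0.1, -172.3]
contact_force: [-0.6, -0.2, -0.9]
gripper_width: 0.0635
gripper_force: 20.0
```

```bash
python3 - <<'E'
from h import *
import pickle
np.set_printoptions(precision=4,suppress=True)
st=r.get_state();print(st["tcp_pos"],st["eef_rot"],st["contact_force"])
c=cap("wrist");pickle.dump(c,open("c4.pkl","wb"));save(c,"w4",f=1.5)
E
```

```text
[ 0.6192 -0.0308  0.111 ] [ 179.9924    0.1315 -172.2622] [-0.6363 -0.1501 -0.9107]
```

View pics/w4.png

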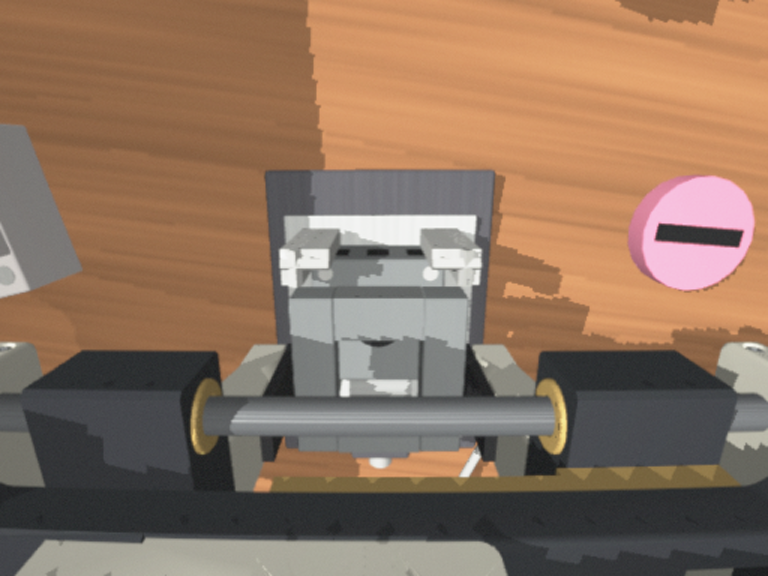

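The spacer is held over the seated housing, symmetric to the posts (291–467 against 280–480 px). I check its fore-aft position in the hand.

```bash
python3 - <<'E'
from h import *
import pickle
np.set_printoptions(precision=1,suppress=True)
c=pickle.load(open("c4.pkl","rb"))
a=np.radians(7.75);A=np.array([[np.cos(a),np.sin(a)],[-np.sin(a),np.cos(a)]]);t=np.array([.6192,-.0308])
for x in(-32,32,-16,16):
  for z in(.0882,.1042):
    p=t+A.T@np.array([x/1e3,0]);print(x,z,(proj(c,[*p,z])[0]+.17)*1.5)
g=cv2.cvtColor(c["img"],cv2.COLOR_RGB2GRAY)
print(g[180:215,230],g[290:310,235], g[215:265:1,250])
for x,z in((-33.25,.07),(-42.25,.074)):
  for y in(-26,26):
    p=t+A.T@np.array([x/1e3,y/1e3]);print("post",x,(proj(c,[*p,z])[0]+.17)*1.5)
E
```

```text
-32 0.0882 [379.  283.7]
-32 0.1042 [379.1 296.2]
32 0.0882 [379.1 427.5]
32 0.1042 [379.2 451.2]
-16 0.0882 [379.  322.7]
-16 0.1042 [379.1 338.6]
16 0.0882 [379.1 394.5]
16 0.1042 [379.2 416. ]
[126 124 125 125 125 127 126 124 125 124 118 105 101 102 101  99 100 101
 116 170 177 177 177 177 178 178 177 177 178 177 178 178 177 176 178] [111 116 123 124 124 125 123 124 125 123 122 122 117 116 113 113 116 115
 117 116] [178 177 178 179 180 179 178 180 177 179 173 131  76  48  46  60 105 123
 127 126 125 126 127 125 126 128 124 126 126 126 125 127 130 127 127 126
 130 150 196 218 222 216 181 201 215 188 162 152 120  90]
post -33.25 [317.6 269.2]
post -33.25 [440.3 269.1]
post -42.25 [315.4 250.2]
post -42.25 [442.6 250.1]
```

Emit:
arm_command(travel=[[-0.0016,0,-0.015],[-0.0016,0,-0.03],[-0.0016,0,-0.042],[-0.0016,0,-0.05],[-0.0016,0,-0.05],[-0.0016,0,-0.05]], delta_rot=[[0,0,0],[0,0,0],[0,0,0],[0,0,0],[0,0,0],[0,0,0]])

```text
time_s: 16.42
tcp_pos: [0.6175, -0.0309, 0.0845]
eef_rot: [-180.0, -0.0, -172.3]
contact_force: [0.7, 0.8, -0.5]
gripper_width: 0.0636
gripper_force: 20.0
```

Emit:
arm_command(travel=[[0,0,-0.01],[0,0,-0.02],[0,0,-0.027],[0,0,-0.03],[0,0,-0.032],[0,0,-0.032]], delta_rot=[[0,0,0],[0,0,0],[0,0,0],[0,0,0],[0,0,0],[0,0,0]])

```text
time_s: 17.18
tcp_pos: [0.6176, -0.0309, 0.0708]
eef_rot: [-180.0, 0.0, -172.2]
contact_force: [-8.3, 0.7, 18.2]
gripper_width: 0.0638
gripper_force: 20.0
```

The spacer is seated (TCP 0.0708, as expected for its underside at 0.048). I release it and go to the dial.

Emit:
arm_command(travel=[[0,0,0.002],[0,0,0.002],[0,0,0.002],[0,0,0.03],[0,0,0.12],[0,0,0.22],[0,0.08,0.32],[0,0.18,0.4],[-0.02,0.28,0.418],[-0.03,0.38,0.418],[-0.04,0.48,0.418],[-0.05,0.56,0.418],[-0.051,0.6,0.418],[-0.051,0.6,0.418],[-0.051,0.6,0.418],[-0.051,0.6,0.418]], delta_rot=[[0,0,0],[0,0,0],[0,0,0],[0,0,0],[0,0,0],[0,0,0],[0,0,0],[0,0,0.09],[0,0,0.18],[0,0,0.18],[0,0,0.18],[0,0,0.18],[0,0,0.18],[0,0,0.18],[0,0,0.18],[0,0,0.18]], grip=1)

```text
time_s: 19.18
tcp_pos: [0.5924, 0.2679, 0.2778]
eef_rot: [-180.0, 0.0, -156.1]
contact_force: [0.1, 0.0, 0.7]
gripper_width: 0.0877
gripper_force: 0.0
```

```bash
python3 - <<'E'
from h import *
import pickle
np.set_printoptions(precision=4,suppress=True)
st=r.get_state();print(st["tcp_pos"],st["eef_rot"])
c=cap("wrist");pickle.dump(c,open("c5.pkl","wb"))
im=c["img"];u=proj(c,[.59,.269,.0695])[0].astype(int);print(u)
s=cap("scene");p=proj(s,[.618,-.03,.06])[0].astype(int)
x0,y0=max(u[0]-75,0),max(u[1]-75,0);print(x0,y0)
A=cv2.resize(im[y0:y0+150,x0:x0+150],(500,500),interpolation=cv2.INTER_CUBIC)
B=cv2.resize(s["img"][p[1]-30:p[1]+30,p[0]-18:p[0]+18],(300,500),interpolation=cv2.INTER_CUBIC)
cv2.imwrite("pics/m5.png",np.hstack([A,B])[...,::-1])
E
```

```text
[0.5924 0.2679 0.2778] [-179.9949    0.0062 -156.1317]
[254 171]
179 96
```

View pics/m5.png

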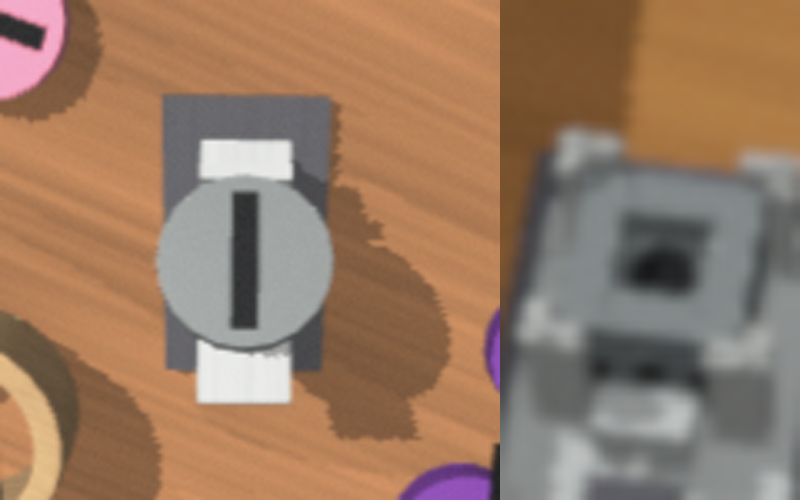

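The dial with its marker bar is at crop (245,260) on the rest. In the right tile the spacer lies flat between the posts with the housing's black centre showing through its opening. I measure the dial pose.

```bash
python3 - <<'E'
from h import *
import pickle
np.set_printoptions(precision=4,suppress=True)
c=pickle.load(open("c5.pkl","rb"));im=c["img"]
k=150/500
f=lambda q:np.array(q,float)*k+[179,96]-.35
F=ray(c,f([[162,96],[331,97],[166,370],[322,371]]),.006);print(F)
w=lambda a,b:np.degrees(np.arctan2(*(b-a)[1::-1]))
print("yaw: L",w(F[0],F[2]),"R",w(F[1],F[3]),"T-90",w(F[0],F[1])-90+180, "W",np.linalg.norm(F[1]-F[0]),np.linalg.norm(F[3]-F[2]))
hsv=cv2.cvtColor(im,cv2.COLOR_RGB2HSV)
cs,_=cv2.findContours(((hsv[...,2]>125)&(hsv[...,2]<178)&(hsv[...,1]<45)).astype(np.uint8),cv2.RETR_EXTERNAL,cv2.CHAIN_APPROX_NONE)
for q in cs:
    if cv2.contourArea(q)>800 and 200<q[:,0,0].mean()<300:
        (e,ax,an)=cv2.fitEllipse(cv2.convexHull(q));print("ellipse",e,ax,an,"pt",ray(c,[e],.0765))
print("view centre pt",ray(c,f([[245,260]]),.0765), "px",f([245,260]))
E
```

```text
[[0.5567 0.2144 0.006 ]
 [0.5289 0.2784 0.006 ]
 [0.6666 0.2618 0.006 ]
 [0.6388 0.3258 0.006 ]]
yaw: L 23.317398879171858 R 23.33223643828222 T-90 203.4991492081086 W 0.06977680592702516 0.06980761126875606
ellipse (246.43206787109375, 277.39215087890625) (10.19497013092041, 409.8468322753906) 90.04878997802734 pt [[0.7247 0.3177 0.0765]]
ellipse (251.3644256591797, 170.8998260498047) (52.010311126708984, 60.86595916748047) 171.35301208496094 pt [[0.5891 0.2651 0.0765]]
view centre pt [[0.5918 0.2673 0.0765]] px [252.15 173.65]
```

The foot measures 69.8 x 119.7 mm (true 70 x 120) with yaw 23.4. The dial top from the foot, (0.5915, 0.2674), agrees with the sighted (0.5918, 0.2673). I approach along the slope normal.

Emit:
arm_command(travel=[[-0.03,-0.012,-0.05],[-0.0574,-0.025,-0.12],[-0.0574,-0.025,-0.2],[-0.0574,-0.025,-0.272],[-0.0574,-0.025,-0.272],[-0.0574,-0.025,-0.272]], delta_rot=[[0.037,-0.085,-0.002],[0.074,-0.17,-0.004],[0.1103,-0.255,-0.005],[0.1103,-0.255,-0.005],[0.1103,-0.255,-0.005],[0.1103,-0.255,-0.005]])

```text
time_s: 20.02
tcp_pos: [0.5621, 0.2542, 0.1396]
eef_rot: [-179.7, 24.8, -156.5]
contact_force: [-1.0, -0.2, -0.5]
gripper_width: 0.0877
gripper_force: 0.0
```

```bash
python3 - <<'E'
from h import *
np.set_printoptions(precision=4,suppress=True)
s=r.get_state();M=Ro.from_euler('xyz',s["eef_rot"],degrees=True).as_matrix()
a=np.radians(23.4);x=np.array([np.cos(a),np.sin(a),0]);n=-np.sin(np.radians(25))*x+[0,0,np.cos(np.radians(25))]
print(s["tcp_pos"],"toolz.-n",M[:,2]@-n,"tooly",M[:,1],[-np.sin(a),np.cos(a)])
g=np.array([.5978,.2701,.062])+.008*n;print("delta/0.5",(g-s["tcp_pos"])/.5)
E
```

```text
[0.5621 0.2542 0.1396] toolz.-n 0.9999865182376015 tooly [-0.3972  0.9177 -0.0041] [np.float64(-0.39714789063478056), np.float64(0.9177546256839811)]
delta/0.5 [ 0.0651  0.0291 -0.1407]
```

Emit:
arm_command(travel=[[0.016,0.007,-0.036],[0.032,0.014,-0.072],[0.048,0.021,-0.107],[0.06,0.026,-0.134],[0.064,0.028,-0.143],[0.064,0.028,-0.143],[0.064,0.028,-0.143]], delta_rot=[[0,0,0],[0,0,0],[0,0,0],[0,0,0],[0,0,0],[0,0,0],[0,0,0]])

```text
time_s: 20.9
tcp_pos: [0.6013, 0.2727, 0.092]
eef_rot: [179.9, 22.7, -156.5]
contact_force: [-0.1, 0.4, -0.7]
gripper_width: 0.0876
gripper_force: 0.0
```

```bash
python3 -c "
from h import *
np.set_printoptions(precision=2,suppress=True)
s=r.get_state();print(s['joints'],s['qd'],s['tcp_pos'],s['moment'])"
```

```text
[  28.63   16.08  -50.97   78.89   -1.92 -173.6 ] [-0.34 -0.3  -0.13  0.44  0.09  0.03] [0.6  0.27 0.09] [-0.52  1.12 -0.01]
```

The straight-on tilt drives joint 5 to its limit (outward lean, J5≈0). I back off along the normal and then bring the tool upright. I will grip the rim with a near-vertical tool and level the dial afterwards by leaning the tool inward.

Emit:
arm_command(travel=[[-0.016,-0.007,0.036],[-0.032,-0.014,0.072],[-0.05,-0.02,0.11],[-0.064,-0.028,0.143],[-0.064,-0.028,0.2],[-0.064,-0.028,0.2],[-0.064,-0.028,0.2],[-0.064,-0.028,0.2],[-0.064,-0.028,0.2],[-0.064,-0.028,0.2]], delta_rot=[[0,0,0],[0,0,0],[-0.03,0.07,0],[-0.06,0.14,0],[-0.09,0.21,0],[-0.1103,0.255,0],[-0.1103,0.255,0],[-0.1103,0.255,0],[-0.1103,0.255,0],[-0.1103,0.255,0]])

```text
time_s: 22.15
tcp_pos: [0.5688, 0.2578, 0.1915]
eef_rot: [179.9, -2.4, -156.5]
contact_force: [-0.8, -0.2, 0.6]
gripper_width: 0.0878
gripper_force: 0.0
```

```bash
python3 -c "
from h import *
np.set_printoptions(precision=4,suppress=True)
s=r.get_state();print(s['joints'],s['qd'],s['tcp_pos'],s['eef_rot'],s['contact_force'])
c=cap('wrist');import pickle;pickle.dump(c,open('c6.pkl','wb'))
h=cv2.cvtColor(c['img'],cv2.COLOR_RGB2HSV)
print(proj(c,[.5915,.2674,.0765]))
q,_=cv2.findContours(((h[...,2]>125)&(h[...,2]<178)&(h[...,1]<45)).astype(np.uint8),cv2.RETR_EXTERNAL,cv2.CHAIN_APPROX_NONE)
for k in q:
  if cv2.contourArea(k)>600: print(cv2.boundingRect(k),cv2.fitEllipse(cv2.convexHull(k)))
"
```

```text
[  41.7496   19.3859   -8.0008   -0.938   -64.8301 -107.8149] [ 0.0262  0.2496  0.6504 -0.0375 -0.4222  0.1798] [0.5688 0.2578 0.1915] [ 179.8859   -2.3682 -156.4783] [-0.8052 -0.2331  0.5594]
[[252.0797 225.7537]]
(10, 359, 328, 25) ((167.90464782714844, 373.66796875), (34.55043411254883, 384.0779113769531), 89.96427154541016)
(110, 273, 299, 10) ((259.8417663574219, 276.878173828125), (11.060762405395508, 353.013427734375), 89.94087982177734)
(336, 229, 54, 35) ((361.4806823730469, 247.35382080078125), (31.962846755981445, 60.9332389831543), 110.81835174560547)
(219, 188, 67, 73) ((251.66883850097656, 224.29318237304688), (65.96890258789062, 76.16011810302734), 172.8600311279297)
(0, 97, 46, 95) ((28.873220443725586, 147.81436157226562), (50.14643478393555, 102.69961547851562), 22.409503936767578)
```

The arm has recovered to a normal configuration and the dial has not moved (seen at (252,224), predicted (252,226)). I grip it with only a 10° outward lean.

Emit:
arm_command(travel=[[0.026,0.011,-0.03],[0.0518,0.022,-0.07],[0.0518,0.022,-0.13],[0.0518,0.022,-0.19],[0.0518,0.022,-0.23],[0.0518,0.022,-0.2444],[0.0518,0.022,-0.2444],[0.0518,0.022,-0.2444]], delta_rot=[[0.027,-0.063,0],[0.0547,-0.1265,0],[0.0547,-0.1265,0],[0.0547,-0.1265,0],[0.0547,-0.1265,0],[0.0547,-0.1265,0],[0.0547,-0.1265,0],[0.0547,-0.1265,0]])

```text
time_s: 23.2
tcp_pos: [0.596, 0.2698, 0.0705]
eef_rot: [179.9, 10.1, -156.5]
contact_force: [0.7, 0.1, -0.2]
gripper_width: 0.0879
gripper_force: 0.0
```

```bash
python3 -c "
from h import *
np.set_printoptions(precision=4,suppress=True)
s=r.get_state();print(s['joints'],s['tcp_pos'],s['eef_rot'],s['contact_force'])
M=Ro.from_euler('xyz',s['eef_rot'],degrees=True).as_matrix();print(M[:,1])"
```

```text
[  43.1908   22.7733  -24.9736    6.0414  -32.8267 -114.4597] [0.596  0.2698 0.0705] [ 179.8779   10.1093 -156.4714] [ 0.6806  0.0802 -0.1768]
[-0.3995  0.9167  0.0021]
```

Emit:
arm_command(travel=[[-0.002,-0.001,-0.002],[-0.002,-0.001,-0.002],[-0.002,-0.001,-0.002],[-0.002,-0.001,-0.002],[-0.002,-0.001,-0.002],[-0.002,-0.001,-0.002]], delta_rot=[[0,0,0],[0,0,0],[0,0,0],[0,0,0],[0,0,0],[0,0,0]], grip=0, newtons=25)

```text
time_s: 23.95
tcp_pos: [0.5946, 0.2689, 0.0686]
eef_rot: [179.9, 10.0, -156.5]
contact_force: [-1.7, -0.5, 4.1]
gripper_width: 0.0633
gripper_force: 25.0
```

```bash
python3 - <<'E'
from h import *
np.set_printoptions(precision=4,suppress=True)
s=r.get_state();M=Ro.from_euler('xyz',s["eef_rot"],degrees=True).as_matrix();p=s["tcp_pos"];print(p,s["eef_rot"],s["gripper_width"])
R=lambda a:Ro.from_euler('z',a,degrees=True).as_matrix()
a=23.4; n=R(a)@Ro.from_euler('y',-25,degrees=True).as_matrix()   # dial frame
q=np.array([.5978,.2701,.062])
Dp=M.T@(q-p); Dr=M.T@n           # dial underside centre in tool
G=R(7.75)@Dr.T                    # tool rot with dial level, square to nest
tgt=lambda z:np.array([.6177,-.0309,z])-G@Dp
print("tool eul",Ro.from_matrix(G).as_euler('xyz',degrees=True),"rotvec/90",Ro.from_matrix(G@M.T).as_rotvec(degrees=True)/90)
for z in(.20,.095,.064): print(z,tgt(z),(tgt(z)-p)/.5)
E
```

```text
[0.5946 0.2689 0.0686] [ 179.8977   10.0366 -156.4752] 0.06326873036998622
tool eul [ 179.8431  -14.9633 -172.1228] rotvec/90 [-0.0748  0.2684 -0.1711]
0.2 [ 0.6174 -0.0307  0.2074] [ 0.0456 -0.5993  0.2777]
0.095 [ 0.6174 -0.0307  0.1024] [ 0.0456 -0.5993  0.0677]
0.064 [ 0.6174 -0.0307  0.0714] [ 0.0456 -0.5993  0.0057]
```

Dial held. I lift it, carry it, and level it on the way.

Emit:
arm_command(travel=[[0,0,0.04],[0,0,0.12],[0,0,0.2],[0.005,-0.06,0.26],[0.01,-0.15,0.2777],[0.02,-0.24,0.2777],[0.03,-0.33,0.2777],[0.035,-0.42,0.2777],[0.04,-0.51,0.2777],[0.0456,-0.58,0.2777],[0.0456,-0.5993,0.2777],[0.0456,-0.5993,0.2777],[0.0456,-0.5993,0.2777]], delta_rot=[[0,0,0],[0,0,0],[-0.01,0.05,-0.03],[-0.025,0.1,-0.06],[-0.045,0.16,-0.1],[-0.06,0.22,-0.14],[-0.0748,0.2684,-0.1711],[-0.0748,0.2684,-0.1711],[-0.0748,0.2684,-0.1711],[-0.0748,0.2684,-0.1711],[-0.0748,0.2684,-0.1711],[-0.0748,0.2684,-0.1711],[-0.0748,0.2684,-0.1711]])

```text
time_s: 25.58
tcp_pos: [0.6173, -0.0298, 0.2071]
eef_rot: [179.8, -15.0, -172.1]
contact_force: [0.8, 0.5, -0.9]
gripper_width: 0.0635
gripper_force: 25.0
```

```bash
python3 - <<'E'
from h import *
import pickle
np.set_printoptions(precision=4,suppress=True)
s=r.get_state();print(s["tcp_pos"],s["eef_rot"],s["gripper_width"],s["contact_force"],s["joints"])
C={n:cap(n) for n in("scene","side","wrist")};pickle.dump(C,open("c7.pkl","wb"))
d=s["tcp_pos"]+np.array([.0003,-.0002,-.0074])
print("expected top centre",d+[0,0,.016])
for n,c in C.items():
    h=cv2.cvtColor(c["img"],cv2.COLOR_RGB2HSV)
    u=proj(c,d+[0,0,.016])[0]
    m=((h[...,2]<70)&(h[...,1]<80)).astype(np.uint8)
    q,_=cv2.findContours(m,cv2.RETR_EXTERNAL,cv2.CHAIN_APPROX_NONE)
    for k in q:
        b=cv2.minAreaRect(k)
        if cv2.contourArea(k)>15 and np.hypot(*(np.array(b[0])-u))<30: print(n,u,"dark",b,cv2.contourArea(k))
# disc outline in wrist
c=C["wrist"];h=cv2.cvtColor(c["img"],cv2.COLOR_RGB2HSV);th=np.linspace(0,2*np.pi,8,endpoint=False)
print(proj(c,d+[0,0,.016]+.032*np.c_[np.cos(th),np.sin(th),0*th]))
u=proj(c,d+[0,0,.016])[0].astype(int);print(u,h[u[1]-60:u[1]+50:4,u[0]-12].tolist())
E
```

```text
[ 0.6173 -0.0298  0.2071] [ 179.8316  -14.9832 -172.0741] 0.06352867790199473 [ 0.8474  0.4716 -0.8765] [ 14.2164  25.5325   2.3923  -1.8095 -81.743  -95.8188]
expected top centre [ 0.6176 -0.03    0.2157]
wrist [251.9058 262.4803] dark ((252.0, 239.5), (49.0, 18.0), 90.0) 805.5
[[243.3671 323.3907]
 [289.6444 311.5254]
 [314.2727 270.8053]
 [302.523  224.4586]
 [260.6355 199.9351]
 [213.459  212.2382]
 [189.2739 253.8445]
 [201.9227 299.7534]]
[251 262] [[80, 7, 115], [83, 6, 178], [84, 7, 179], [72, 7, 180], [78, 7, 179], [75, 6, 179], [75, 9, 180], [75, 6, 178], [78, 7, 180], [78, 7, 178], [78, 7, 179], [78, 7, 179], [78, 7, 179], [90, 6, 127], [75, 8, 128], [70, 6, 127], [105, 6, 89], [90, 9, 114], [90, 3, 153], [90, 5, 163], [108, 9, 137], [102, 11, 120], [90, 10, 100], [83, 8, 124], [70, 6, 127], [80, 6, 126], [83, 8, 125], [75, 8, 124]]
```

```bash
python3 - <<'E'
from h import *
import pickle
np.set_printoptions(precision=1,suppress=True)
C=pickle.load(open("c7.pkl","rb"));c=C["wrist"]
d=np.array([.6173,-.0298,.2071])+[.0003,-.0002,-.0074]
g=cv2.cvtColor(c["img"],cv2.COLOR_RGB2GRAY)
a=np.radians(7.75);x=np.array([np.cos(a),np.sin(a),0])
for t in(0,-3,3):
    e=x*np.cos(np.radians(t))+np.array([0,0,np.sin(np.radians(t))]);n=np.array([0,0,1])*np.cos(np.radians(t))-x*np.sin(np.radians(t))
    o=d+.008*np.array([0,0,1])
    print("tilt",t,"front bottom/top, bar start, rear top/bottom",[proj(c,o+v)[0] for v in(-.032*e-.008*n,-.032*e+.008*n,-.0255*e+.008*n,.032*e+.008*n,.032*e-.008*n)])
print(g[185:225,238],g[200:225,252],g[300:345,238])
s=C["side"];u=proj(s,d+[0,0,.008])[0];print(u)
u=u.astype(int);gs=cv2.cvtColor(s["img"],cv2.COLOR_RGB2GRAY)
for t in(0,):
  for w in(-.032,.0,.032): print("side px of x",w,proj(s,d+w*x),proj(s,d+w*x+[0,0,.016]))
E
```

```text
tilt 0 front bottom/top, bar start, rear top/bottom [array([251.9, 197.9]), array([252. , 199.3]), array([252. , 212.3]), array([251.8, 324. ]), array([251.7, 310.7])]
tilt -3 front bottom/top, bar start, rear top/bottom [array([252. , 197.4]), array([252. , 200.4]), array([252. , 213.4]), array([251.8, 323.2]), array([251.7, 308.7])]
tilt 3 front bottom/top, bar start, rear top/bottom [array([251.9, 198.6]), array([252. , 198.4]), array([252. , 211.3]), array([251.8, 324.7]), array([251.7, 312.6])]
[236 196 185 185 185 186 177 100 140 172 175 178 178 178 177 172 129 113
 166 178 177 176 178 178 177 178 177 178 178 177 178 175 177 178 178 178
 176 176 179 178] [109 170 176 180 178 178 178 178 179 180 179 179 178 172 121  67  59  62
  58  60  57  61  60  62  61] [122 124 122 123 125 124 124 122 123 122 122 123 123 124 123 122 123 126
 139 138 140 140 140 141 142 140 137 127  87  54  48  48  49  50  51  51
  49  51  50  49  48  50  47  50  51]
[283.6 157.8]
side px of x -0.032 [[270.6 163.8]] [[271.  158.2]]
side px of x 0.0 [[283.4 160.5]] [[283.9 155. ]]
side px of x 0.032 [[295.9 157.4]] [[296.5 151.8]]
```

The dial is level within about 2° and centred (front edge at row 200, predicted 199.3; bar square to the tool). I lower it onto the spacer.

Emit:
arm_command(travel=[[0.001,-0.002,-0.05],[0.001,-0.002,-0.12],[0.001,-0.002,-0.19],[0.001,-0.002,-0.22],[0.001,-0.002,-0.23],[0.001,-0.002,-0.23],[0.001,-0.002,-0.23]], delta_rot=[[0,0,0],[0,0,0],[0,0,0],[0,0,0],[0,0,0],[0,0,0],[0,0,0]])

```text
time_s: 26.6
tcp_pos: [0.6185, -0.0317, 0.0935]
eef_rot: [179.8, -14.9, -172.1]
contact_force: [-1.2, 0.0, 0.0]
gripper_width: 0.0634
gripper_force: 25.0
```

Emit:
arm_command(travel=[[-0.001,0.0014,-0.01],[-0.001,0.0014,-0.02],[-0.001,0.0014,-0.03],[-0.001,0.0014,-0.036],[-0.001,0.0014,-0.04],[-0.001,0.0014,-0.043],[-0.001,0.0014,-0.044],[-0.001,0.0014,-0.044]], delta_rot=[[0,0,0],[0,0,0],[0,0,0],[0,0,0],[0,0,0],[0,0,0],[0,0,0],[0,0,0]])

```text
time_s: 27.6
tcp_pos: [0.619, -0.0307, 0.0748]
eef_rot: [179.9, -14.7, -172.0]
contact_force: [-4.4, 4.5, 28.5]
gripper_width: 0.0639
gripper_force: 25.0
```

Contact came 3 mm early: the closed fingertips (63.9 mm apart) ride on the 64 mm spacer's edges. I unload and open only slightly, so that the dial settles guided between the fingers.

Emit:
arm_command(travel=[[0,0,0.003],[0,0,0.005],[0,0,0.005],[0,0,0.005]], delta_rot=[[0,0,0],[0,0,0],[0,0,0],[0,0,0]])

```text
time_s: 28.1
tcp_pos: [0.619, -0.0307, 0.0749]
eef_rot: [179.9, -14.8, -172.1]
contact_force: [0.2, 3.5, 12.2]
gripper_width: 0.0637
gripper_force: 25.0
```

Emit:
arm_command(travel=[[0,0,0],[0,0,0],[0,0,0],[0,0,0]], delta_rot=[[0,0,0],[0,0,0],[0,0,0],[0,0,0]], grip=0.77)

```text
time_s: 28.6
tcp_pos: [0.6171, -0.0312, 0.0724]
eef_rot: [179.8, -15.0, -172.1]
contact_force: [-0.0, -0.7, -1.1]
gripper_width: 0.0677
gripper_force: 0.0
```

```bash
cat > chk.py <<'E'
from h import *
import pickle
np.set_printoptions(precision=1,suppress=True)
C={n:cap(n) for n in("scene","side","wrist")};pickle.dump(C,open("c8.pkl","wb"))
s=r.get_state();print(s["tcp_pos"]*1000,s["gripper_width"]*1e3,s["contact_force"],s["eef_rot"])
for n,c in C.items():
    h=cv2.cvtColor(c["img"],cv2.COLOR_RGB2HSV);u=proj(c,[.618,-.031,.080])[0]
    m=((h[...,2]<75)&(h[...,1]<80)).astype(np.uint8)
    for k in cv2.findContours(m,cv2.RETR_EXTERNAL,cv2.CHAIN_APPROX_NONE)[0]:
        b=cv2.minAreaRect(k)
        if cv2.contourArea(k)>12 and np.hypot(*(np.array(b[0])-u))<40: print(n,u,"dark",[np.round(v,1) for v in b],ray(c,[b[0]],.080)*1000)
E
python3 chk.py
```

```text
[617.2 -31.1  72.6] 67.59717447938151 [ 0.4  0.2 -0.5] [ 179.8  -15.  -172.1]
scene [225.3 195.9] dark [array([222.9, 230.2]), array([9.2, 5.8]), np.float64(14.0)] [[724.7  -4.3  80. ]]
scene [225.3 195.9] dark [array([224.7, 210.9]), array([13.3,  7.3]), np.float64(4.8)] [[665.3 -17.9  80. ]]
scene [225.3 195.9] dark [array([222. , 185.7]), array([77.2, 96.6]), np.float64(23.2)] [[587.5 -50.6  80. ]]
side [280.4 198.5] dark [array([291., 229.]), array([12.6, 65.8]), np.float64(71.6)] [[ 610.7 -133.    80. ]]
side [280.4 198.5] dark [array([276. , 187.7]), array([6. , 8.9]), np.float64(18.4)] [[619.2   9.9  80. ]]
side [280.4 198.5] dark [array([268.5, 170.6]), array([17.5,  9.5]), np.float64(50.2)] [[620.1  79.5  80. ]]
side [280.4 198.5] dark [array([283.2, 183.2]), array([77.5, 40.6]), np.float64(47.0)] [[642.6  21.6  80. ]]
wrist [252.7 263.2] dark [array([252.5, 302.5]), array([23., 17.]), np.float64(90.0)] [[638.3 -28.3  80. ]]
wrist [252.7 263.2] dark [array([253. , 241.5]), array([45., 18.]), np.float64(90.0)] [[606.9 -32.4  80. ]]
```

```bash
python3 - <<'E'
from h import *
import pickle
np.set_printoptions(precision=1,suppress=True)
def bar(f,wr,uv,z):
    c=pickle.load(open(f,"rb"));c=c["wrist"] if wr else c
    W=ray(c,uv,z)*1000;print(f,z,W[:,:2].tolist(),"mid",W.mean(0),"len",np.linalg.norm(W[1]-W[0]))
bar("c8.pkl",1,[[253,219],[252.5,314]],.080)
bar("c8.pkl",1,[[253,219],[252.5,314]],.084)
c=pickle.load(open("c8.pkl","rb"))["wrist"];g=cv2.cvtColor(c["img"],cv2.COLOR_RGB2GRAY)
print(g[190:225,253],g[305:345,253],g[190:225,235],g[300:345,235],g[310:340,270])
a=np.radians(7.75);x=np.array([np.cos(a),np.sin(a),0]);y=np.array([-np.sin(a),np.cos(a),0])
o=np.array([.618,-.031,.064])
for w in(-.032,.032,-.0255,.0255): print(w,proj(c,o+w*x),proj(c,o+w*x+[0,0,.016]),proj(c,o+w*x+[0,0,.020]))
print("y",proj(c,o+.032*y+[0,0,.016]),proj(c,o-.032*y+[0,0,.016]))
E
```

```text
c8.pkl 0.08 [[595.5639542068811, -33.91548442941628], [644.3082324207379, -27.499210733520798]] mid [619.9 -30.7  80. ] len 49.16475594092289
c8.pkl 0.084 [[595.1084469764836, -34.00184950923498], [642.526707353375, -27.760121291893544]] mid [618.8 -30.9  84. ] len 47.82729961339883
[240 240 239 240 236 196 145  66  66  99 155 169 136 102 134 171 179 177
 178 181 177 177 179 176 178 178 178 167  83  59  61  61  60  60  60] [ 43  46  47  47  45  46  45  47  47  73 117 124 126 139 139 138 138 139
 139 140 138 139 128  88  52  47  48  50  47  51  49  50  49  51  49  50
  52  51  50  51] [190 192 192 192 190 188 156  92  71  88 155 174 177 176 172 129 113 160
 176 178 177 177 177 176 178 177 179 176 178 177 178 177 177 177 178] [121 123 122 124 121 122 123 121 123 122 122 122 123 122 124 124 123 124
 137 139 135 125 104 100 102  97  98  91  71  52  50  50  48  51  47  48
  49  51  50  48  52  47  51  49  53] [127 124 125 127 124 126 126 126 138 138 140 137 131 107 100  98  99  92
  72  51  48  48  50  50  47  49  53  50  52  51]
-0.032 [[252.6 199. ]] [[252.7 200.5]] [[252.8 200.9]]
0.032 [[252.5 311. ]] [[252.6 324.3]] [[252.7 328. ]]
-0.0255 [[252.6 210.6]] [[252.7 213.3]] [[252.8 214.1]]
0.0255 [[252.5 299.9]] [[252.7 312. ]] [[252.7 315.5]]
y [[315.3 263.1]] [[190.  263.1]]
```

Released and down. The dial is about 1 mm towards +x of centre (edge at row 203 against 200.5). I go upright, regrip only the dial lightly, and nudge it back.

Emit:
arm_command(travel=[[0,0,0.005],[0.01,0,0.04],[0.02,0,0.1],[0.012,0,0.12],[0.004,0,0.12],[0.004,0,0.1],[0.004,0,0.06],[0.004,0,0.035],[0.004,0,0.029],[0.004,0,0.029],[0.004,0,0.029]], delta_rot=[[0,0,0],[0,0,0],[0,0,0],[0.0113,-0.083,0],[0.0225,-0.165,0],[0.0225,-0.165,0],[0.0225,-0.165,0],[0.0225,-0.165,0],[0.0225,-0.165,0],[0.0225,-0.165,0],[0.0225,-0.165,0]], grip=1)

```text
time_s: 30.12
tcp_pos: [0.6198, -0.031, 0.0876]
eef_rot: [179.9, 0.0, -172.1]
contact_force: [0.1, -0.5, 0.3]
gripper_width: 0.0873
gripper_force: 0.0
```

Emit:
arm_command(travel=[[0,0,0],[0,0,0],[0,0,0],[0,0,0],[0,0,0]], delta_rot=[[0,0,0],[0,0,0],[0,0,0],[0,0,0],[0,0,0]], grip=0, newtons=5)

```text
time_s: 30.75
tcp_pos: [0.6193, -0.0311, 0.0874]
eef_rot: [179.9, 0.0, -172.1]
contact_force: [-1.2, 0.8, 1.9]
gripper_width: 0.0637
gripper_force: 5.0
```

```bash
python3 - <<'E'
from h import *
import pickle
np.set_printoptions(precision=1,suppress=True)
s=r.get_state();print(s["tcp_pos"]*1000,s["gripper_width"]*1e3,s["contact_force"],s["eef_rot"])
c=cap("wrist");pickle.dump(c,open("c9.pkl","wb"));g=cv2.cvtColor(c["img"],cv2.COLOR_RGB2GRAY)
a=np.radians(7.75);x=np.array([np.cos(a),np.sin(a),0]);o=np.array([.6182,-.031,0])
for w,z in((-.032,.064),(-.032,.080),(-.0245,.080),(.0245,.080),(.032,.080),(-.03325,.07)): print(w,z,proj(c,o+w*x+[0,0,z]))
u=int(proj(c,o+[0,0,.08])[0][0]);print(u)
for k in(u,u-16): print(np.c_[np.arange(160,360),g[160:360,k]][np.r_[True,abs(np.diff(g[160:360,k].astype(int)))>12]].tolist())
E
```

```text
[619.3 -31.1  87.4] 63.71935743031314 [-1.2  0.8  1.9] [ 179.9    0.  -172.1]
-0.032 0.064 [[252.9 186.8]]
-0.032 0.08 [[253.1 194.9]]
-0.0245 0.08 [[253.1 208.4]]
0.0245 0.08 [[252.8 287.6]]
0.032 0.08 [[252.8 298.4]]
-0.03325 0.07 [[253.  187.5]]
252
[[160, 243], [167, 207], [168, 190], [169, 141], [170, 100], [171, 83], [172, 67], [173, 37], [178, 72], [187, 145], [188, 176], [190, 116], [197, 118], [198, 179], [210, 94], [211, 60], [265, 77], [275, 154], [279, 156], [280, 170], [282, 150], [300, 90], [301, 74], [306, 96], [307, 112], [328, 72], [329, 53]]
[[160, 231], [161, 202], [169, 143], [170, 90], [186, 103], [187, 141], [188, 177], [192, 148], [193, 119], [200, 164], [201, 183], [224, 159], [227, 131], [264, 91], [275, 158], [280, 171], [282, 151], [297, 109], [298, 85], [306, 97], [307, 114], [328, 72], [329, 50]]
```

The spacer sits at x≈0.6185 and the dial's lower edge is right on it (row 189.5, predicted 189.3), so it is seated. I nudge by -1.4 mm, release and retreat.

Emit:
arm_command(travel=[[-0.0014,-0.0002,0],[-0.0028,-0.0004,0],[-0.0028,-0.0004,0],[-0.0028,-0.0004,0],[-0.0028,-0.0004,0]], delta_rot=[[0,0,0],[0,0,0],[0,0,0],[0,0,0],[0,0,0]])

```text
time_s: 31.42
tcp_pos: [0.6182, -0.0313, 0.0874]
eef_rot: [179.9, 0.0, -172.1]
contact_force: [1.4, 0.3, 1.7]
gripper_width: 0.0639
gripper_force: 5.0
```

Emit:
arm_command(travel=[[0,0,0],[0,0,0],[0,0,0],[0,0,0]], delta_rot=[[0,0,0],[0,0,0],[0,0,0],[0,0,0]], grip=1)

```text
time_s: 31.92
tcp_pos: [0.6177, -0.0313, 0.087]
eef_rot: [179.9, -0.0, -172.1]
contact_force: [-0.3, 0.4, 0.5]
gripper_width: 0.0873
gripper_force: 0.0
```

```bash
python3 - <<'E'
from h import *
import pickle
np.set_printoptions(precision=1,suppress=True)
s=r.get_state();print(s["tcp_pos"]*1000,s["gripper_width"]*1e3,s["contact_force"],s["eef_rot"])
c=cap("wrist");g=cv2.cvtColor(c["img"],cv2.COLOR_RGB2GRAY)
a=np.radians(7.75);x=np.array([np.cos(a),np.sin(a),0]);o=np.array([.6182,-.031,0])
for w,z in((-.032,.064),(-.032,.080),(-.0245,.080)): print(w,z,proj(c,o+w*x+[0,0,z]))
for k in(252,236): print(np.c_[np.arange(160,220),g[160:220,k]][np.r_[True,abs(np.diff(g[160:220,k].astype(int)))>12]].tolist())
E
```

```text
[617.7 -31.3  87. ] 87.31478371449573 [-0.3  0.4  0.5] [ 179.9   -0.  -172.1]
-0.032 0.064 [[253.  189.7]]
-0.032 0.08 [[253.1 198.1]]
-0.0245 0.08 [[253.1 211.5]]
[[160, 240], [169, 223], [170, 188], [171, 155], [172, 95], [173, 80], [175, 45], [180, 55], [181, 78], [190, 133], [192, 103], [199, 156], [200, 174], [211, 115], [212, 64]]
[[160, 242], [163, 200], [171, 161], [172, 94], [173, 80], [189, 102], [190, 140], [191, 172], [193, 144], [194, 114], [201, 150], [202, 177]]
```

Centred to about 0.3 mm. A light press on top confirms the stack height.

Emit:
arm_command(travel=[[0,0,0.03],[0,0,0.08],[0,0,0.08],[0,0,0.08]], delta_rot=[[0,0,0],[0,0,0],[0,0,0],[0,0,0]])

```text
time_s: 32.48
tcp_pos: [0.6179, -0.0312, 0.1277]
eef_rot: [179.9, 0.0, -172.1]
contact_force: [-0.3, -0.5, -0.2]
gripper_width: 0.0875
gripper_force: 0.0
```

Emit:
arm_command(travel=[[0,0,0],[0,0,0],[0,0,0],[0,0,0],[0,0,-0.025],[0,0,-0.045],[0,0,-0.052],[0,0,-0.055],[0,0,-0.057],[0,0,-0.058]], delta_rot=[[0,0,0],[0,0,0],[0,0,0],[0,0,0],[0,0,0],[0,0,0],[0,0,0],[0,0,0],[0,0,0],[0,0,0]], grip=0)

```text
time_s: 33.72
tcp_pos: [0.6187, -0.0314, 0.0993]
eef_rot: [179.9, 0.1, -172.1]
contact_force: [-1.3, -1.1, 7.8]
gripper_width: 0.0009
gripper_force: 3.7
```

The top is at 0.0803 m (expected 0.080), so the stack is fully down. I retreat and do a final check.

Emit:
arm_command(travel=[[0,0,0.05],[0,0,0.15],[0,0,0.25],[0,0,0.3],[0,0,0.3],[0,0,0.3]], delta_rot=[[0,0,0],[0,0,0],[0,0,0],[0,0,0],[0,0,0],[0,0,0]])

```text
time_s: 34.48
tcp_pos: [0.6174, -0.0312, 0.2476]
eef_rot: [179.8, -0.0, -172.1]
contact_force: [-0.6, 0.3, -0.7]
gripper_width: 0.0004
gripper_force: 0.0
```

```bash
python3 - <<'E'
from h import *
np.set_printoptions(precision=1,suppress=True)
c=cap("wrist");g=cv2.cvtColor(c["img"],cv2.COLOR_RGB2GRAY);s=r.get_state();print(s["tcp_pos"],s["contact_force"],s["time_s"])
u=proj(c,[.618,-.031,.08])[0];print(u)
m=(g<75).astype(np.uint8)
for k in cv2.findContours(m,cv2.RETR_EXTERNAL,cv2.CHAIN_APPROX_NONE)[0]:
    b=cv2.minAreaRect(k)
    if cv2.contourArea(k)>30 and np.hypot(*(np.array(b[0])-u))<25: print("bar",b,ray(c,[b[0]],.08)*1000)
E
```

```text
[ 0.6 -0.   0.2] [-0.9  0.8 -0.3] 34.525
[251.9 181.8]
bar ((251.5, 181.5), (7.0, 43.0), 0.0) [[617.7 -31.5  80. ]]
```

The marker bar is centred at (0.6177, -0.0315), right on the pocket centre. I hand it in.

```bash
python3 -c "
from plant import close_job
print(close_job())"
```

```text
the job is handed in; nothing more can be done
None
```

The nest is loaded and handed in at 34.5 s: the housing is home on the floor, the spacer is flat on it, and the dial is centred on top with its marker bar up; I touched no bystanders but did not check their positions afterwards.

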